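# Sort the hair claws into the jewellery box

## Robot

A 6-joint arm with a two-finger parallel gripper is mounted at the origin on the work surface. World frame = base frame: x ahead of the robot, y to its left, z up, the work surface at z = 0. Lengths are in m, angles in rad, forces in N, time in s.
With the tool pointing down it reaches from about 0.4 to 0.825 m from the base axis. Payload 7 kg.
Tool frame: the origin (TCP) lies between the finger pads; the fingertips stand 14 mm ahead of it and the grasp point (between the pads) lies 5 mm behind it; z points along the fingers, x is the direction in which the jaws open and shut, and the axes are right-handed (so a half turn about z gives the same grasp; the last joint's range is limited). The gripper opens to 85 mm and grips with 20 to 120 N. Pads are 22 mm wide; open, the fingers measure 114 mm over their backs; the gripper's body (76 mm by 85 mm) begins 54 mm behind the grasp point. The pads swing forward as they close: fully open they stand 13 mm farther back than shut.
Start: joints at [1.481, 0.359, 0.012, 0, -1.224, -0.288], TCP at [0.249, 0.627, 0.245] pointing down, gripper open.
Joint ranges: [-3.07, 3.07], [-1.43, 2.12], [-1.02, 1.25], [-3.03, 1.67], [-3.05, -0], [-3.03, 3.03]. Speed limits (rad/s): [2.39, 2.39, 3.01, 3.14, 3.14, 3.14].

## Interface

Orientations are given as a unit quaternion [x, y, z, w].
In Python, from workcell import ctrl, viewer, ticket, finder gives the robot as it stands.
- The arm moves only by the tool carry_out, never from a script. Its argument "commands" is a list of rows, each a list of 7 numbers: the turn, a rotation vector about the tool's x, y, z in degrees, then the shift along the tool's x, y, z in mm, then the closure, from -1 (fully open) to 1 (shut). A call has 1 to 12 rows; each row shifts and turns the commanded pose from where the row before left it, along the tool's axes as they then stand; what a row does not reach is not made up. A row lasts 1/10 s, in which the tool goes at most 50 mm and 8.59 degrees, less where a joint would pass 70% of its speed; a pose out of reach is approached as far as the arm can. A call with a gripper value outside its range is refused whole. The fingers move at their own pace and stop on an object; the grip force is fixed at half the most. Time passes only in rows, so rows that do not move let the fingers close. It gives the time, the measured TCP pose, the force and the opening at its end, in the units of the state.
- ctrl.state(): the state, without advancing time (a new reading comes with each control period).
- viewer.grab_frame(name): name is "scene" or "top" or "wrist"; returns a dict with "color" (480x640x3 uint8, red, green, blue), "vfov" (degrees; the focal length in pixels is half the picture's height over the tangent of half this angle, whatever the lens; pixels are square), "cx", "cy" (the principal point, pixels), "rvec" (rotation vector, rad) and "tvec" (3), from world to camera coordinates, as OpenCV has them; the wrist camera has in their place "tool_from_camera" (4x4, takes a point from camera to tool coordinates, whose origin is the TCP and whose axes are the tool frame's). Camera axes: x right, y down, z forward; pixel columns grow to the right and rows downward; lengths in m; the calibration is good to about 2 mm. A picture is of the moment at which its call begins: read the wrist's pose just before it. There is no depth.
- ticket.sign_off(): hands the job in, once; it reports no verdict.
Trained networks look in a picture, given as the dict that the camera call returned (one of the last four; its "shot" number tells which), for a name from the list of things; names that differ only in an ending like _2 or _b are one class to them, and where a whole thing is asked for, a point or a joint stands for the part that bears it (a point fixed in the world has none). Each returns a list of dicts, best first, with "confidence" (0 to 1); they miss things now and then, are a little off and sometimes report something else, mostly with a low value. They report only what shows in the picture. A call takes as long as a camera call. They do not tell look-alikes from the thing itself.
- finder.silhouettes(picture, label): "region" (480x640 bool, what is visible of it).
- finder.landmark_of(picture, label): "at" ([x, y, z] in m, in world coordinates, good to about 4 mm: a listed point, or the origin of a listed thing).
The state is a dict: "time": time; "q": joint angles; "dq": joint speeds; "joint_efforts": joint torques, N m; "eef_pos": TCP position; "tool_rot": TCP orientation; "force": force on the tool from outside, world axes, zero at the start; "ft_torque": the same for the moment, N m; "grip_width": finger opening in m.
Only numpy, scipy, OpenCV 4.12 (cv2) and the standard library are available. Lean on these libraries where they do the work, as an engineer would, in place of code of your own. Each camera call takes 0.05 s, during which the arm holds its last target.

## Task

Sort out the open clear jewellery box on the wardrobe shelf: first take the wooden clothes peg out of its long compartment and lay it flat in the ceramic dish, and only then stand the three steel hair claws upright on their teeth on the floor of the box, the longest in the long compartment along the hinge, the middle-sized in the larger of the two front compartments, the smallest in the smaller one. Leave the steel bulldog clip, which is not a hair claw, the sunglasses case and the shoehorn where they lie.

Things in the scene. Friction and masses are not known exactly. Their poses are not given: they have to be found in the camera images.
- box: Open clear acrylic box, fixed, 152 (x) by 166 (y) mm, origin mid-underside, walls 4 mm thick, 22 high; grey floor 5 mm up; dividers 4 thick, tops 19 mm up. Compartments (x by y mm, centre x, y): long 70 by 158 at (37, 0) by the hinge; in front larger 70 by 92 at (-37, -33), smaller 70 by 62 at (-37, 48). Flat clear lid folded back at x 76 to 227, under 25 mm high. Yaw within 0.25 rad.
- dish: Round shallow white ceramic dish, fixed to the shelf, rim 152 mm across outside and 22 mm high, wall 4 mm, flat inner floor 116 mm across and 5 mm above the origin. Origin: centre of the underside.
- claw_long: Longest of three dark steel hair claws, standing loose on its teeth on the shelf: 105 mm long (x), 20 wide (y), flat-sided up to 28 mm, 36 mm high over two small finger tabs mid-top. Origin: centre of the underside; z up. About 60 g. x axis within 0.35 rad of world x at the start.
- claw_mid: The middle-sized steel hair claw: 68 mm long (x), otherwise shaped and lying like the longest. Origin: centre of the underside. About 40 g.
- claw_small: The smallest steel hair claw: 38 mm long (x), otherwise shaped and lying like the longest. Origin: centre of the underside. About 25 g.
- peg: Wooden clothes peg, 80 mm long (x), 16 mm wide (y), 20 mm high (z), flat-sided, about 20 g. Origin: centre of the underside. At the start it lies on the floor of the box's long compartment, roughly along that compartment (the box's y axis).
- bulldog: Flat dark steel bulldog clip (paper clip with a broad jaw and two narrow wings), 70 mm (x) by 62 mm (y), 16 mm high, loose on the shelf among the hair claws; to be left alone. Origin: on the underside, near its middle.
- case: Closed black plastic sunglasses case, 160 (x) by 64 (y) by 44 mm high, loose on the shelf; to be left alone. Origin: centre of the underside.
- shoehorn: Flat stainless shoehorn, 213 mm long (x), 40 mm wide, 8 mm high, loose on the shelf; to be left alone. Origin: on the underside, near its middle.
There are look-alikes about, which are no part of the job. Leave any orange or purple look-alike of the dish alone.

How it is judged:
By the outcome, as a careful person would: the job done as asked, in the order asked, and still so for the second after the job is handed in, with the robot touching nothing.
It also fails if it takes over 99 s, if anything falls off the work surface, if the arm or the gripper's body presses on something with over 40 N, if the wrist force passes 120 N, or if a joint passes its speed limit or range.

## Working session

There is one attempt and no reset: what is moved stays moved. The work goes in short steps, Python scripts to look and compute and a tool call to move; the robot and the scene stay as the last step left them, time stands still between calls to the robot, and variables do not carry over. Pictures are saved under pics/ and viewed, and the job is handed in when it is done.

Besides the shell and the picture viewer there is one more tool, called after "Request:" as a command line: name --pt "numbers of a row" for each row, then --argument value for the rest. carry_out: Moves the arm, as the interface text tells. Its arguments: {"type":"object","properties":{"commands":{"type":"array","items":{"type":"array","items":{"type":"number"}}}},"required":["commands"]}

```bash
ls; mkdir -p pics
cat > h.py <<'E'
import numpy as np,cv2,pickle
from scipy.spatial.transform import Rotation as R
from workcell import ctrl,viewer,ticket,finder
E
python3 - <<'E'
from h import *
s=ctrl.state();print({k:np.round(v,3) for k,v in s.items()})
for n in ("scene","top","wrist"):
    p=viewer.grab_frame(n);cv2.imwrite(f'pics/{n}0.png',p['color'][:,:,::-1])
    print(n,p['vfov'],p['cx'],p['cy'],p.get('tvec'),p.get('rvec'),p.get('tool_from_camera'))
    if n!="wrist":
        for l in "box dish claw_long claw_mid claw_small peg bulldog case shoehorn".split():
            for d in finder.landmark_of(p,l): print(l,np.round(d['at'],3),round(d['confidence'],2))
E
```

```text
pics
{'time': np.float64(0.0), 'q': array([ 1.481,  0.359,  0.011, -0.   , -1.224, -0.288]), 'dq': array([-0.001, -0.001, -0.   , -0.002,  0.   ,  0.002]), 'joint_efforts': array([-1.0000e-03, -5.8332e+01,  2.9343e+01,  6.9370e+00, -6.0000e-03,
       -0.0000e+00]), 'eef_pos': array([0.249, 0.627, 0.244]), 'tool_rot': array([-0.562,  0.827, -0.001, -0.001]), 'force': array([-0.07 , -0.928, -1.784]), 'ft_torque': array([0.053, 0.02 , 0.026]), 'grip_width': np.float64(0.085)}
scene 55.63464894055916 322.4721915151689 255.5016976503952 [ 0.11048013 -0.29520836  1.42436241] [ 1.51536065  1.7837335  -0.93502522] None
box [0.582 0.178 0.003] 0.78
dish [ 0.339 -0.086  0.003] 0.75
dish [ 0.772 -0.187  0.003] 0.67
dish [ 0.558 -0.21  -0.   ] 0.58
claw_long [ 0.488 -0.398  0.001] 0.83
claw_mid [ 0.467 -0.001  0.001] 0.7
claw_small [ 0.642 -0.011 -0.001] 0.78
peg [0.62  0.184 0.01 ] 0.67
peg [ 0.558 -0.21  -0.   ] 0.64
bulldog [0.494 0.394 0.   ] 0.91
case [0.661 0.425 0.001] 0.79
shoehorn [ 0.655 -0.439 -0.002] 0.9
top 50.02576163727826 322.6435244665197 241.7742359647349 [0.02788885 0.56063151 1.40225635] [ 2.15300334 -2.2130454   0.03663519] None
box [ 0.579  0.179 -0.001] 0.89
dish [ 0.558 -0.208  0.   ] 0.78
dish [ 0.775 -0.19   0.003] 0.65
claw_mid [ 0.461 -0.001  0.002] 0.73
claw_small [ 0.645 -0.013  0.004] 0.58
peg [0.621 0.181 0.004] 0.61
peg [0.494 0.392 0.001] 0.31
bulldog [ 0.492  0.394 -0.   ] 0.94
case [ 0.661  0.421 -0.   ] 0.67
shoehorn [ 0.657 -0.44  -0.003] 0.62
wrist 63.474541530445215 318.75538747206707 233.1544287529936 None None [[ 9.99998942e-01 -1.12606255e-03 -9.20487081e-04 -4.38589408e-05]
 [ 1.32991183e-03  9.64167202e-01  2.65291986e-01 -6.75489459e-02]
 [ 5.88768083e-04 -2.65292930e-01  9.64167680e-01 -1.27903352e-01]
 [ 0.00000000e+00  0.00000000e+00  0.00000000e+00  1.00000000e+00]]
```

View pics/scene0.png

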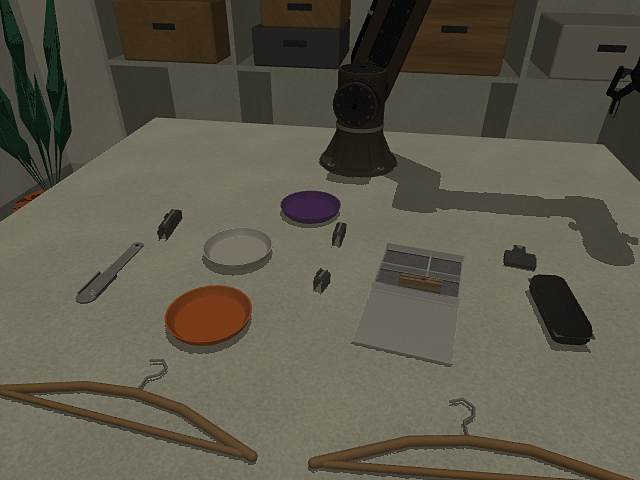

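View pics/top0.png

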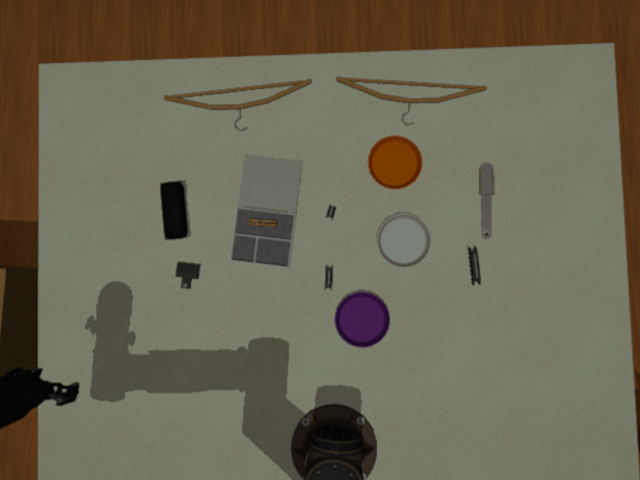

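View pics/wrist0.png

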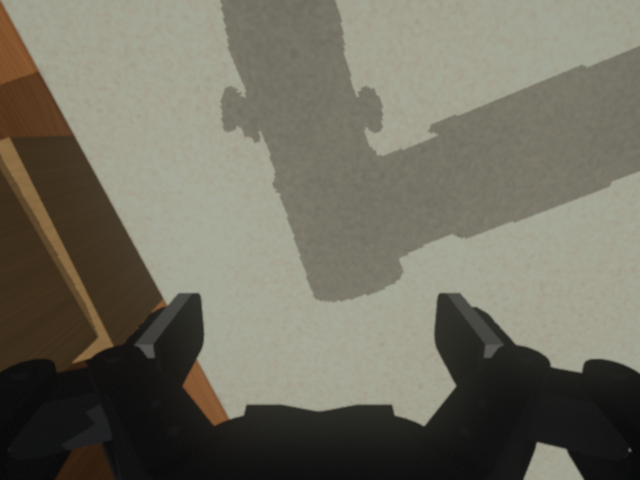

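White dish at scene (237,250) / top (404,239); the orange (208,315) and purple (310,207) ones are look-alikes. Three claws at scene (170,223), (339,234) and (321,280); the bulldog clip at (519,257) is not a claw. The peg is at (421,283) in the box. I'll move over the box for a close look.

```bash
cat >> h.py <<'E'
def pose():
    s=ctrl.state();Rm=R.from_quat(s['tool_rot']).as_matrix();return s,np.array(s['eef_pos']),Rm
def go(x,y,z,a):
    "a: yaw deg of tool x; prints turn needed (tool z, deg), and shifts in tool frame before / after turn"
    s,p,Rm=pose()
    c,n=np.cos(np.radians(a)),np.sin(np.radians(a))
    T=np.array([[c,n,0],[n,-c,0],[0,0,-1.]])
    d=np.array([x,y,z])-p
    rv=np.degrees(R.from_matrix(Rm.T@T).as_rotvec())
    print('t',round(s['time'],2),'pos',p.round(4),'yaw',round(np.degrees(np.arctan2(Rm[1,0],Rm[0,0])),2),'grip',round(float(s['grip_width']),4),'F',np.round(s['force'],1))
    print(' turn',rv.round(2),'shift before turn',(Rm.T@d*1000).round(1),'after',(T.T@d*1000).round(1))
def cam(n):
    s,p,Rm=pose(); f=viewer.grab_frame(n)
    fl=240/np.tan(np.radians(f['vfov']/2)); K=np.array([[fl,0,f['cx']],[0,fl,f['cy']],[0,0,1]])
    if n=='wrist':
        M=np.eye(4);M[:3,:3]=Rm;M[:3,3]=p;W=M@np.array(f['tool_from_camera'])
    else:
        W=np.eye(4);Rc=cv2.Rodrigues(np.array(f['rvec'],float))[0];W[:3,:3]=Rc.T;W[:3,3]=-Rc.T@np.array(f['tvec'])
    return f,K,W
def unproj(uv,z,K,W):
    uv=np.atleast_2d(uv).astype(float);d=np.c_[uv,np.ones(len(uv))]@np.linalg.inv(K).T@W[:3,:3].T
    o=W[:3,3];return o+d*((z-o[2])/d[:,2])[:,None]
def proj(P,K,W):
    P=np.atleast_2d(P);c=(P-W[:3,3])@W[:3,:3];q=c@K.T;return q[:,:2]/q[:,2:]
def save(f,name,crop=None,sc=1):
    im=f['color'][:,:,::-1].copy() if isinstance(f,dict) else f
    if crop: im=im[crop[1]:crop[3],crop[0]:crop[2]]
    im=cv2.resize(im,None,fx=sc,fy=sc,interpolation=cv2.INTER_CUBIC) if sc!=1 else im
    cv2.imwrite('pics/'+name,im)
E
python3 - <<'E'
from h import *
go(.61,.16,.24,180)
E
```

```text
t 1.05 pos [0.249  0.6274 0.2453] yaw -111.64 grip 0.0855 F [-0.2  0.1 -0.3]
 turn [ 0.   -0.   68.36] shift before turn [ 301.3 -507.9    5.3] after [-361.  -467.4    5.3]
```

Request:
carry_out --pt "0 0 0 25 -42 0 -1" --pt "0 0 0 25 -42 0 -1" --pt "0 0 0 25 -42 0 -1" --pt "0 0 0 25 -42 0 -1" --pt "0 0 0 25 -42 0 -1" --pt "0 0 0 25 -42 0 -1" --pt "0 0 0 25 -42 0 -1" --pt "0 0 0 25 -42 0 -1" --pt "0 0 0 25 -42 0 -1" --pt "0 0 0 25 -42 0 -1" --pt "0 0 0 25 -42 0 -1" --pt "0 0 0 25 -42 0 -1"

```text
time: 2.25
eef_pos: [0.6078, 0.1609, 0.2456]
tool_rot: [-0.562, 0.827, -0.0, 0.0]
force: [0.3, 1.1, -0.3]
grip_width: 0.0853
```

Request:
carry_out --pt "0 0 8.5 0 0 0 0" --pt "0 0 8.5 0 0 0 0.2" --pt "0 0 8.5 0 0 0 0.2" --pt "0 0 8.5 0 0 0 0.2" --pt "0 0 8.5 0 0 0 0.2" --pt "0 0 8.5 0 0 0 0.2" --pt "0 0 8.5 0 0 0 0.2" --pt "0 0 8.5 0 0 0 0.2" --pt "0 0 0 0 0 0 0.2"

```text
time: 3.15
eef_pos: [0.6068, 0.1626, 0.2454]
tool_rot: [-0.002, 1.0, 0.0, 0.0]
force: [-0.5, 0.1, -0.3]
grip_width: 0.0343
```

Run:
```python
from h import *
go(.61,.16,.24,180)
f,K,W=cam('wrist'); save(f,'w1.png')
pickle.dump((f['color'],K,W),open('w1.pkl','wb'))
for l in ('box','peg'):
    for d in finder.landmark_of(f,l): print(l,np.round(d['at'],4),round(d['confidence'],2))
    for d in finder.silhouettes(f,l)[:1]:
        m=d['region'].astype(np.uint8); ys,xs=np.nonzero(m); print(l,m.sum(),xs.min(),xs.max(),ys.min(),ys.max())
        np.save('m_'+l+'.npy',m)
```

```text
t 3.15 pos [0.6068 0.1626 0.2454] yaw -179.77 grip 0.0343 F [-0.5  0.1 -0.3]
 turn [0.   0.   0.23] shift before turn [-3.2 -2.6  5.4] after [-3.2 -2.6  5.4]
box [ 0.578   0.1809 -0.0026] 0.62
box 53077 112 448 91 308
peg [0.6194 0.1789 0.0064] 0.61
peg 1291 293 318 177 262
```

View pics/w1.png

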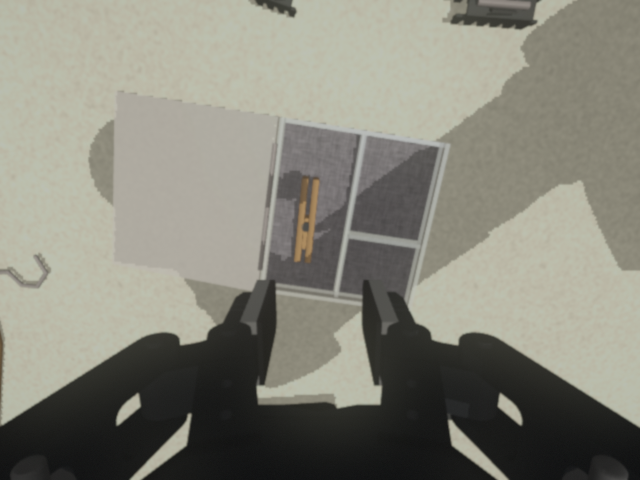

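Run:
```python
from h import *
im,K,W=pickle.load(open('w1.pkl','rb'))
save(cv2.resize(im[90:315,245:465,::-1],None,fx=2.6,fy=2.6,interpolation=cv2.INTER_CUBIC),'w1c.png')
```

```text
(no output)
```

View pics/w1c.png

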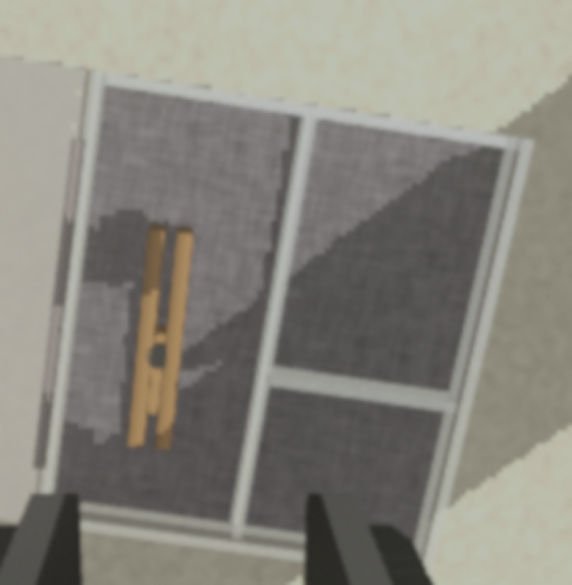

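Run:
```python
from h import *
from scipy.optimize import least_squares
im,K,W=pickle.load(open('w1.pkl','rb'))
c=lambda u,v:(245+(u+.5)/2.6-.5,90+(v+.5)/2.6-.5)
B=np.array([[76,-83,22],[-76,-83,22],[0,-79,19],[0,79,19],[-2,15,19],[-72,15,19]])/1e3
U=np.array([c(97,72),c(532,143),c(308,118),c(237,528),c(270,377),c(455,402)])
def tw(p,B):
    a=p[2];return np.c_[p[0]+B[:,0]*np.cos(a)-B[:,1]*np.sin(a),p[1]+B[:,0]*np.sin(a)+B[:,1]*np.cos(a),B[:,2]]
r=least_squares(lambda p:(proj(tw(p,B),K,W)-U).ravel(),[.58,.18,0])
print(r.x,np.degrees(r.x[2]),r.fun.reshape(-1,2).round(1))
print('z22 corners', unproj(U[:2],.022,K,W)) 
o=im[:,:,::-1].copy()
def poly(P,col):
    cv2.polylines(o,[np.round(proj(P,K,W)).astype(int)],True,col,1)
for cx,cy,w,h in((37,0,70,158),(-37,-33,70,92),(-37,48,70,62)):
    q=np.array([[cx-w/2,cy-h/2,5],[cx+w/2,cy-h/2,5],[cx+w/2,cy+h/2,5],[cx-w/2,cy+h/2,5]])/1e3; poly(tw(r.x,q),(0,0,255))
q=np.array([[76,83,22],[76,-83,22],[-76,-83,22],[-76,83,22]])/1e3;poly(tw(r.x,q),(0,255,0))
np.save('box.npy',r.x)
# peg ends, z .025 top
P=unproj([c(155,226),c(186,230),c(136,446),c(166,446)],.025,K,W);print(P.round(4))
a=(P[0]+P[1])/2;b=(P[2]+P[3])/2;print('peg c',(a+b)/2,'len',np.linalg.norm(a-b),'yaw',np.degrees(np.arctan2(*(b-a)[[1,0]])))
bx=np.array([np.cos(r.x[2]),np.sin(r.x[2])]);d=((a+b)/2)[:2]-r.x[:2];print('peg in box',d@bx,d@[-bx[1],bx[0]])
save(cv2.resize(o[90:315,245:465],None,fx=2.6,fy=2.6),'w1d.png')
```

```text
[ 0.57887225  0.18000203 -0.15097427] -8.650188403099898 [[-2.5 -1.9]
 [ 1.1 -1.7]
 [ 1.4 -1.1]
 [-0.6  3.7]
 [-0.2  0.7]
 [ 0.8  1.8]]
z22 corners [[0.63940944 0.08811335 0.022     ]
 [0.49210533 0.11085454 0.022     ]]
[[0.6203 0.1389 0.025 ]
 [0.6096 0.1403 0.025 ]
 [0.6278 0.2191 0.025 ]
 [0.6169 0.2191 0.025 ]]
peg c [0.61867334 0.17934494 0.025     ] len 0.07981312098493493 yaw 84.69470526925527
peg in box 0.0394471778804399 0.005336523125058165
```

View pics/w1d.png

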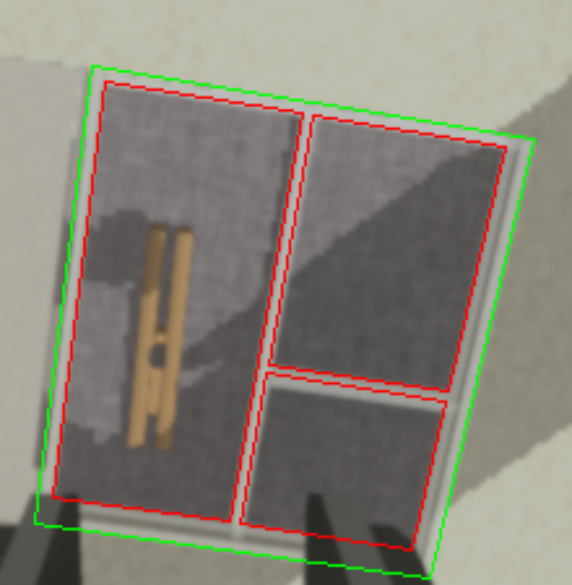

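Run:
```python
from h import *
go(.6187,.1793,.022,174.7)
```

```text
t 3.4 pos [0.6068 0.1626 0.2453] yaw -179.49 grip 0.034 F [ 0.5 -0.1 -1. ]
 turn [0.   0.   5.81] shift before turn [-12.1  16.6 223.3] after [-10.3  17.7 223.3]
```

Request:
carry_out --pt "0 0 5.7 0 0 0 0.4" --pt "0 0 0 -10.3 17.7 0 0.4" --pt "0 0 0 0 0 40 0.4" --pt "0 0 0 0 0 40 0.4" --pt "0 0 0 0 0 40 0.4" --pt "0 0 0 0 0 40 0.4" --pt "0 0 0 0 0 0 0.4"

```text
time: 4.1
eef_pos: [0.6152, 0.1775, 0.0796]
tool_rot: [0.046, 0.999, -0.002, -0.004]
force: [-1.3, -0.2, -0.3]
grip_width: 0.0256
```

Run:
```python
from h import *
go(.6187,.1793,.022,174.7)
f,K,W=cam('wrist'); save(f,'w2.png')
```

```text
t 4.1 pos [0.6152 0.1775 0.0796] yaw 174.68 grip 0.0256 F [-1.3 -0.2 -0.3]
 turn [-0.3  -0.49 -0.02] shift before turn [-3.8  2.5 57.6] after [-3.3  2.1 57.6]
```

View pics/w2.png

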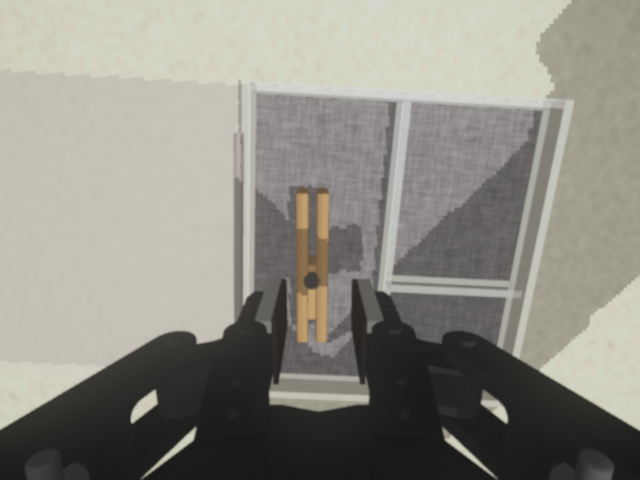

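Request:
carry_out --pt "0 0 0 0 0 0 0.4" --pt "0 0 0 0 0 0 0.4"

```text
time: 4.35
eef_pos: [0.6202, 0.1801, 0.088]
tool_rot: [0.046, 0.999, 0.001, 0.002]
force: [-0.6, 0.8, -0.2]
grip_width: 0.0258
```

Run:
```python
from h import *
go(.6187,.1793,.022,174.7)
```

```text
t 4.35 pos [0.6202 0.1801 0.088 ] yaw 174.7 grip 0.0258 F [-0.6  0.8 -0.2]
 turn [0.12 0.2  0.  ] shift before turn [ 1.7 -1.1 66. ] after [ 1.5 -0.9 66. ]
```

Request:
carry_out --pt "0 0 0 0 0 20 0.4" --pt "0 0 0 0 0 20 0.4" --pt "0 0 0 0 0 13 0.4" --pt "0 0 0 0 0 10 0.4" --pt "0 0 0 0 0 0 0.4" --pt "0 0 0 0 0 0 0.4" --pt "0 0 0 0 0 0 1" --pt "0 0 0 0 0 0 1" --pt "0 0 0 0 0 0 1" --pt "0 0 0 0 0 0 1" --pt "0 0 0 0 0 0 1"

```text
time: 5.45
eef_pos: [0.6194, 0.1797, 0.0235]
tool_rot: [0.046, 0.999, 0.0, 0.001]
force: [0.0, -0.6, 6.6]
grip_width: 0.0145
```

Run:
```python
from h import *
go(.558,-.209,.15,174.7)
f,K,W=cam('wrist'); save(f,'w3.png')
```

```text
t 5.45 pos [0.6194 0.1797 0.0235] yaw 174.68 grip 0.0145 F [ 0.  -0.6  6.6]
 turn [ 0.05  0.09 -0.02] shift before turn [  24.9 -392.6 -126.9] after [  25.3 -392.7 -126.5]
```

View pics/w3.png

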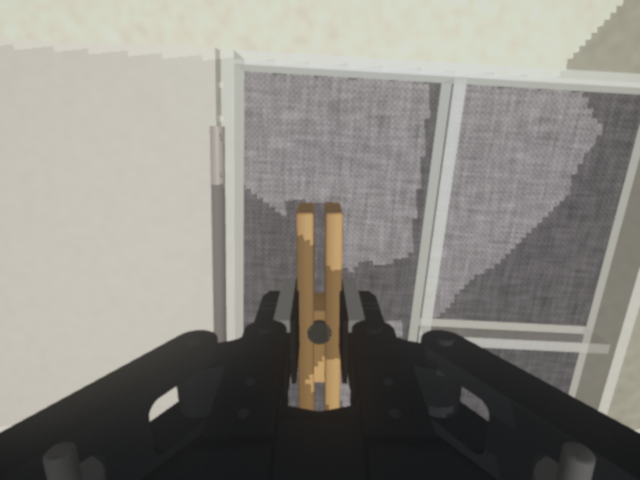

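Request:
carry_out --pt "0 0 0 0 0 -10 1" --pt "0 0 0 0 0 -30 1" --pt "0 0 0 0 0 -40 1" --pt "0 0 0 0 0 -40 1" --pt "0 0 0 0 -20 -10 1" --pt "0 0 0 2 -40 0 1" --pt "0 0 0 3 -40 0 1" --pt "0 0 0 3 -40 0 1" --pt "0 0 0 3 -40 0 1" --pt "0 0 0 3 -40 0 1" --pt "0 0 0 3 -40 0 1" --pt "0 0 0 3 -40 0 1"

```text
time: 6.7
eef_pos: [0.5698, -0.1193, 0.1525]
tool_rot: [0.047, 0.999, 0.0, -0.0]
force: [0.6, -0.2, -0.2]
grip_width: 0.0145
```

Request:
carry_out --pt "0 0 0 3 -40 0 1" --pt "0 0 0 1 -20 0 1" --pt "0 0 0 0 0 0 1" --pt "0 0 0 0 0 0 1" --pt "0 0 0 0 0 0 1" --pt "0 0 0 0 0 0 1"

```text
time: 7.3
eef_pos: [0.5614, -0.1761, 0.1524]
tool_rot: [0.046, 0.999, 0.0, 0.0]
force: [0.8, -0.8, -0.0]
grip_width: 0.0146
```

Run:
```python
from h import *
go(.558,-.209,.025,174.7)
f,K,W=cam('wrist'); save(f,'w4.png')
for d in finder.landmark_of(f,'dish'): print(np.round(d['at'],4),round(d['confidence'],2))
for d in finder.silhouettes(f,'dish')[:1]:
    m=d['region'].astype(np.uint8);c=max(cv2.findContours(m,0,2)[0],key=len)[:,0];P=unproj(c,.022,K,W)[:,:2]
    print(cv2.minEnclosingCircle(P.astype(np.float32)), proj([[.558,-.209,.022]],K,W))
```

```text
t 7.3 pos [ 0.5614 -0.1761  0.1524] yaw 174.72 grip 0.0146 F [ 0.8 -0.8 -0. ]
 turn [0.01 0.   0.02] shift before turn [  0.4 -33.1 127.4] after [  0.4 -33.1 127.4]
[ 7.698e-01 -1.892e-01 -5.000e-04] 0.92
[ 5.575e-01 -2.113e-01 -4.000e-04] 0.72
[ 0.3444 -0.0879 -0.0009] 0.65
((0.7731723189353943, -0.190371572971344), 0.07581356167793274) [[320.13421134 179.34217731]]
```

View pics/w4.png

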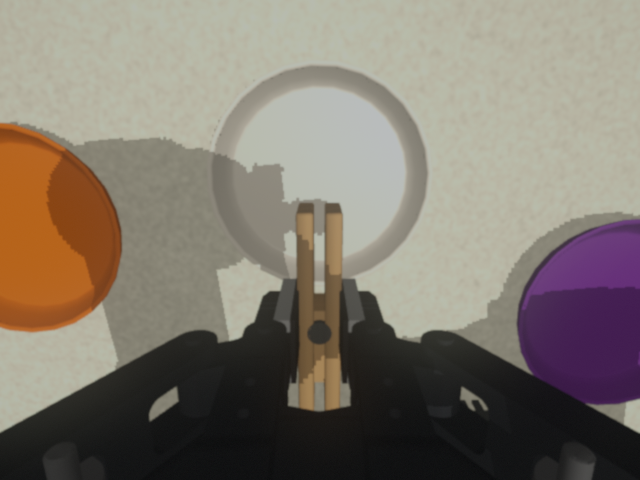

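Request:
carry_out --pt "0 0 0 0 -20 0 1" --pt "0 0 0 0 -15 10 1" --pt "0 0 0 0 0 30 1" --pt "0 0 0 0 0 30 1" --pt "0 0 0 0 0 25 1" --pt "0 0 0 0 0 15 1" --pt "0 0 0 0 0 5 1" --pt "0 0 0 0 0 5 1" --pt "0 0 0 0 0 4 1" --pt "0 0 0 0 0 0 1" --pt "0 0 0 0 0 0 1" --pt "0 0 0 0 0 0 1"

```text
time: 8.65
eef_pos: [0.5584, -0.2118, 0.029]
tool_rot: [0.047, 0.999, -0.0, 0.001]
force: [0.2, 0.1, 0.5]
grip_width: 0.0145
```

Request:
carry_out --pt "0 0 0 0 0 2 1" --pt "0 0 0 0 0 2.5 1" --pt "0 0 0 0 0 0 1" --pt "0 0 0 0 0 0 1"

```text
time: 9.05
eef_pos: [0.5579, -0.2118, 0.0237]
tool_rot: [0.047, 0.999, -0.0, -0.0]
force: [0.3, -0.2, -0.3]
grip_width: 0.0143
```

Request:
carry_out --pt "0 0 0 0 0 0.7 1" --pt "0 0 0 0 0 0 0.6" --pt "0 0 0 0 0 0 0.3" --pt "0 0 0 0 0 0 0" --pt "0 0 0 0 0 0 0" --pt "0 0 0 0 0 -15 0" --pt "0 0 0 0 0 -35 0" --pt "0 0 0 0 0 -40 0" --pt "0 0 0 0 0 -40 0" --pt "0 0 0 0 0 -20 0" --pt "0 0 0 0 0 0 0" --pt "0 0 0 0 0 0 0"

```text
time: 10.25
eef_pos: [0.5579, -0.2117, 0.1733]
tool_rot: [0.047, 0.999, 0.0, 0.0]
force: [-0.2, 0.9, -0.1]
grip_width: 0.0426
```

Run:
```python
from h import *
f,K,W=cam('wrist'); save(f,'w5.png')
f,K,W=cam('scene'); save(f,'s5.png',(60,170,420,360),2)
go(.488,-.34,.18,90)
go(.488,-.34,.18,-90)
```

```text
t 10.35 pos [ 0.5573 -0.2116  0.1719] yaw 174.64 grip 0.043 F [-0.5 -0.1  0.1]
 turn [-7.000e-02 -1.000e-01  8.464e+01] shift before turn [  57.  -134.3   -8. ] after [-128.4  -69.3   -8.1]
t 10.35 pos [ 0.5573 -0.2116  0.1719] yaw 174.64 grip 0.043 F [-0.5 -0.1  0.1]
 turn [ 1.000e-01 -7.000e-02 -9.536e+01] shift before turn [  57.  -134.3   -8. ] after [128.4  69.3  -8.1]
```

View pics/w5.png

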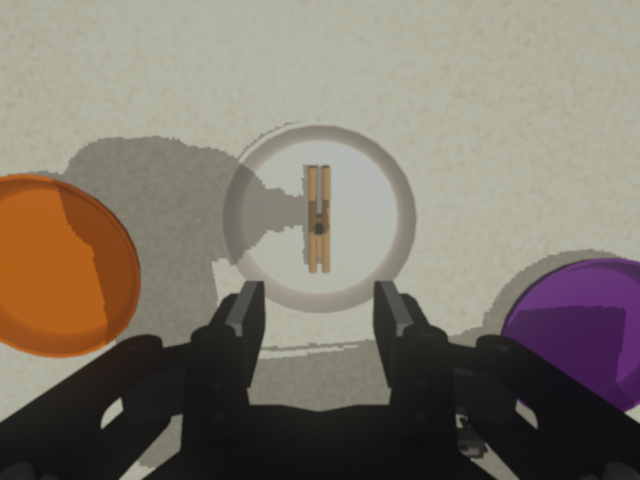

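View pics/s5.png

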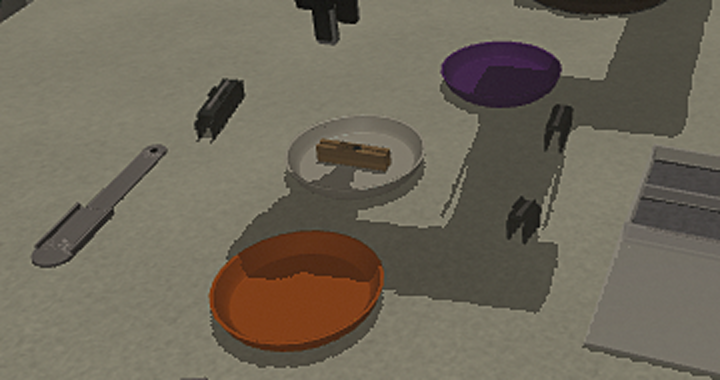

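Run:
```python
from h import *
go(.53,-.395,.18,90)
```

```text
t 10.35 pos [ 0.5573 -0.2116  0.1719] yaw 174.64 grip 0.043 F [-0.5 -0.1  0.1]
 turn [-7.000e-02 -1.000e-01  8.464e+01] shift before turn [  10.  -185.1   -8.1] after [-183.4  -27.3   -8.1]
```

Request:
carry_out --pt "0 0 0 2 -35 -2 0" --pt "0 0 0 2 -40 -2 0" --pt "0 0 0 2 -40 -2 0" --pt "0 0 0 2 -40 -2 0" --pt "0 0 0 2 -30 0 0" --pt "0 0 8.5 0 0 0 0" --pt "0 0 8.5 0 0 0 0" --pt "0 0 8.5 0 0 0 0" --pt "0 0 8.5 0 0 0 0" --pt "0 0 8.5 0 0 0 0"

```text
time: 11.35
eef_pos: [0.5302, -0.3948, 0.1792]
tool_rot: [0.408, 0.913, -0.0, -0.001]
force: [0.2, -0.3, -0.1]
grip_width: 0.0425
```

Request:
carry_out --pt "0 0 8.5 0 0 0 0" --pt "0 0 8.5 0 0 0 0" --pt "0 0 8.5 0 0 0 0" --pt "0 0 8.5 0 0 0 0" --pt "0 0 8.1 0 0 0 0" --pt "0 0 0 0 0 0 0" --pt "0 0 0 0 0 0 0" --pt "0 0 0 0 0 0 0" --pt "0 0 0 0 0 0 0"

```text
time: 12.25
eef_pos: [0.5307, -0.395, 0.1808]
tool_rot: [0.706, 0.708, -0.0, -0.0]
force: [-0.3, 0.3, 0.3]
grip_width: 0.0431
```

```bash
cat >> h.py <<'E'
def look(l,zt,name):
    f,K,W=cam('wrist'); save(f,name)
    for d in finder.landmark_of(f,l)[:3]: print(l,np.round(d['at'],4),round(d['confidence'],2))
    for d in finder.silhouettes(f,l)[:2]:
        m=d['region'].astype(np.uint8);c=max(cv2.findContours(m,0,2)[0],key=len)[:,0]
        P=unproj(c,zt,K,W)[:,:2]; print(round(d['confidence'],2),m.sum(),'rect@z',zt,cv2.minAreaRect(P.astype(np.float32)*1000),'px',c.min(0),c.max(0))
        # long axis
        q=P-P.mean(0);v=np.linalg.svd(q,full_matrices=False)[2][0];print('  axis yaw',round(np.degrees(np.arctan2(v[1],v[0])),2))
    return f,K,W
E
python3 - <<'E'
from h import *
f,K,W=look('claw_long',.028,'w6.png')
pickle.dump((f['color'],K,W),open('w6.pkl','wb'))
go(.488,-.398,.1,90)
E
```

```text
claw_long [ 0.4874 -0.3936 -0.0014] 0.86
0.93 3505 rect@z 0.028 ((483.49969482421875, -398.1483459472656), (101.20919799804688, 19.827531814575195), 3.894357681274414) px [296  78] [332 224]
  axis yaw 3.66
t 12.4 pos [ 0.5308 -0.395   0.1811] yaw 90.11 grip 0.0429 F [-0.   0.   0.2]
 turn [-0.    0.    0.11] shift before turn [ -2.9 -42.8  81.1] after [ -3.  -42.8  81.1]
```

View pics/w6.png

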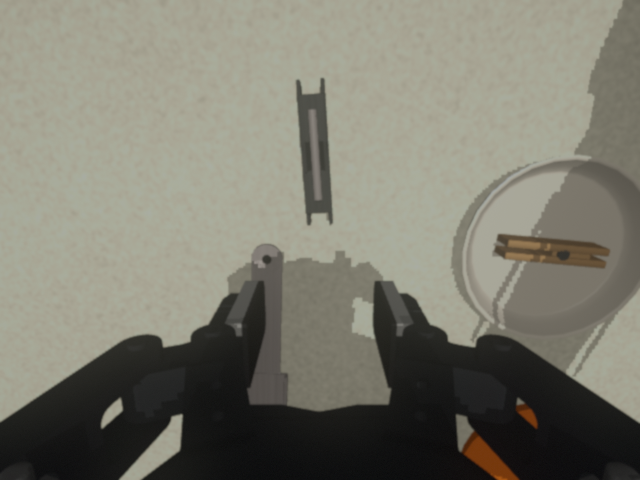

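Run:
```python
from h import *
go(.486,-.398,.026,93.7)
```

```text
t 12.4 pos [ 0.5308 -0.395   0.1811] yaw 90.11 grip 0.0429 F [-0.   0.   0.2]
 turn [-0.    0.   -3.59] shift before turn [ -2.9 -44.8 155.1] after [-1.000e-01 -4.490e+01  1.551e+02]
```

Request:
carry_out --pt "0 0 -3.6 0 0 0 0" --pt "0 0 0 0 -25 0 0" --pt "0 0 0 0 -20 20 0" --pt "0 0 0 0 0 40 0" --pt "0 0 0 0 0 30 0" --pt "0 0 0 0 0 0 0" --pt "0 0 0 0 0 0 0" --pt "0 0 0 0 0 0 0" --pt "0 0 0 0 0 0 0"

```text
time: 13.3
eef_pos: [0.487, -0.3984, 0.093]
tool_rot: [0.684, 0.729, 0.0, 0.001]
force: [-0.0, 0.0, -0.1]
grip_width: 0.0426
```

Run:
```python
from h import *
f,K,W=look('claw_long',.028,'w7.png')
go(.486,-.398,.026,93.7)
```

```text
claw_long [ 0.4852 -0.3945  0.0009] 0.63
0.8 6179 rect@z 0.028 ((481.5384216308594, -398.23040771484375), (100.68251037597656, 20.24886703491211), 4.044638156890869) px [299 149] [340 334]
  axis yaw 4.31
t 13.45 pos [ 0.4864 -0.3981  0.0922] yaw 93.67 grip 0.0428 F [-0.5  0.2  0.3]
 turn [ 0.09  0.05 -0.03] shift before turn [ 0.2 -0.5 66.2] after [ 0.1 -0.4 66.2]
```

View pics/w7.png

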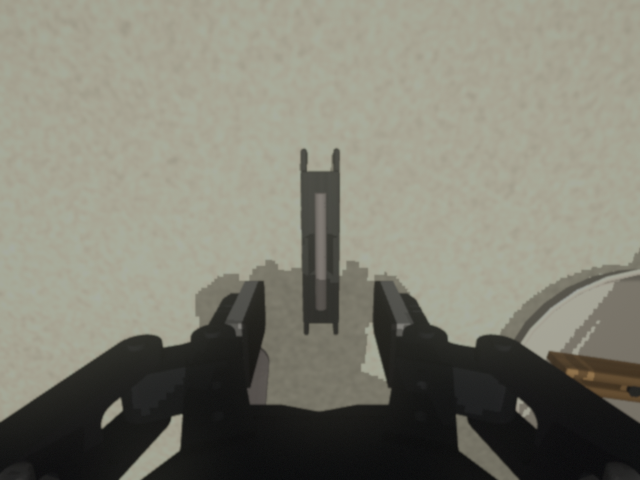

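Request:
carry_out --pt "0 0 0 0 -2 20 0" --pt "0 0 0 0 0 20 0.1" --pt "0 0 0 0 0 15 0.1" --pt "0 0 0 0 0 11 0.1" --pt "0 0 0 0 0 0 0.1" --pt "0 0 0 0 0 0 0.1" --pt "0 0 0 0 0 0 0.3" --pt "0 0 0 0 0 0 1" --pt "0 0 0 0 0 0 1" --pt "0 0 0 0 0 0 1" --pt "0 0 0 0 0 0 1"

```text
time: 14.55
eef_pos: [0.4846, -0.3984, 0.0263]
tool_rot: [0.684, 0.729, 0.0, 0.001]
force: [-0.2, 0.6, 5.7]
grip_width: 0.0183
```

Run:
```python
from h import *
f,K,W=cam('wrist'); save(f,'w8.png')
go(.486,-.398,.026,93.7)
```

```text
t 14.6 pos [ 0.4846 -0.3984  0.0263] yaw 93.68 grip 0.0185 F [-0.3  0.7  6.2]
 turn [ 0.09  0.06 -0.02] shift before turn [0.3 1.4 0.3] after [0.3 1.4 0.3]
```

View pics/w8.png

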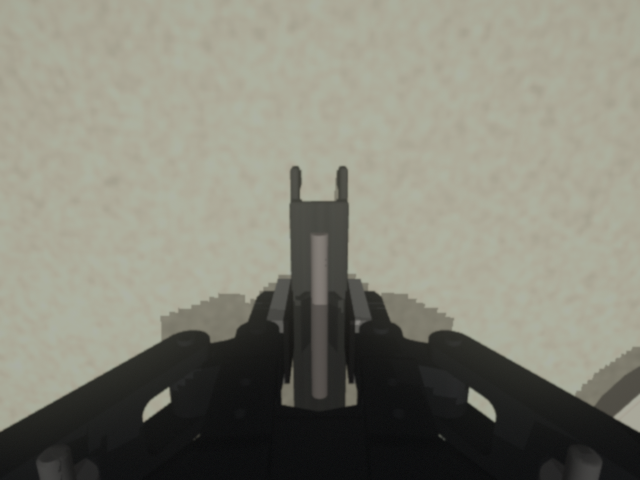

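Request:
carry_out --pt "0 0 0 0 0 -5 1" --pt "0 0 0 0 0 -15 1" --pt "0 0 0 0 0 -35 1" --pt "0 0 0 0 0 -40 1" --pt "0 0 0 0 0 -30 1" --pt "0 0 0 0 0 0 1" --pt "0 0 -7 0 0 0 1" --pt "0 0 -7 0 0 0 1" --pt "0 0 -7 0 0 0 1" --pt "0 0 -7 0 0 0 1" --pt "0 0 -7 0 0 0 1" --pt "0 0 -7 0 0 0 1"

```text
time: 15.8
eef_pos: [0.4834, -0.3977, 0.1495]
tool_rot: [0.375, 0.927, 0.0, -0.001]
force: [0.5, -0.4, -1.0]
grip_width: 0.0184
```

Request:
carry_out --pt "0 0 -7 0 0 0 1" --pt "0 0 -7 0 0 0 1" --pt "0 0 -7 0 0 0 1" --pt "0 0 -7 0 0 0 1" --pt "0 0 -7.6 0 0 0 1" --pt "0 0 0 0 0 0 1"

```text
time: 16.4
eef_pos: [0.4835, -0.3978, 0.1495]
tool_rot: [0.075, 0.997, 0.0, -0.0]
force: [-0.1, -0.1, -1.0]
grip_width: 0.0184
```

Run:
```python
from h import *
go(.6155,.13,.15,171.35)
```

```text
t 16.4 pos [ 0.4835 -0.3978  0.1495] yaw 171.35 grip 0.0184 F [-0.1 -0.1 -1. ]
 turn [ 0.03 -0.05  0.  ] shift before turn [-5.120e+01  5.416e+02 -2.000e-01] after [-5.120e+01  5.416e+02 -5.000e-01]
```

Request:
carry_out --pt "0 0 0 -2 25 0 1" --pt "0 0 0 -4 45 0 1" --pt "0 0 0 -5 49 0 1" --pt "0 0 0 -5 49 0 1" --pt "0 0 0 -5 49 0 1" --pt "0 0 0 -5 49 0 1" --pt "0 0 0 -5 49 0 1" --pt "0 0 0 -5 49 0 1" --pt "0 0 0 -5 49 0 1" --pt "0 0 0 -4 49 0 1" --pt "0 0 0 -4 49 0 1" --pt "0 0 0 -2 30 0 1"

```text
time: 17.6
eef_pos: [0.6169, 0.1322, 0.1498]
tool_rot: [0.078, 0.997, 0.0, 0.0]
force: [0.6, -1.2, -0.8]
grip_width: 0.0182
```

Request:
carry_out --pt "0 0 0 0 0 0 1" --pt "0 0 0 0 0 0 1" --pt "0 0 0 0 0 0 1" --pt "0 0 0 0 0 0 1"

```text
time: 18.0
eef_pos: [0.6163, 0.1278, 0.1501]
tool_rot: [0.077, 0.997, -0.0, -0.0]
force: [-0.5, -0.1, -1.5]
grip_width: 0.0184
```

Run:
```python
from h import *
go(.6155,.1744,.033,171.35)
f,K,W=cam('wrist'); 
b=np.load('box.npy')
o=f['color'][:,:,::-1].copy()
def tw(p,B):
    a=p[2];return np.c_[p[0]+B[:,0]*np.cos(a)-B[:,1]*np.sin(a),p[1]+B[:,0]*np.sin(a)+B[:,1]*np.cos(a),B[:,2]]
for z in(5,):
 for cx,cy,w,h in((37,0,70,158),(-37,-33,70,92),(-37,48,70,62)):
    q=np.array([[cx-w/2,cy-h/2,z],[cx+w/2,cy-h/2,z],[cx+w/2,cy+h/2,z],[cx-w/2,cy+h/2,z]])/1e3
    cv2.polylines(o,[np.round(proj(tw(b,q),K,W)).astype(int)],True,(0,0,255),1)
q=np.array([[76,83,22],[76,-83,22],[-76,-83,22],[-76,83,22]])/1e3
cv2.polylines(o,[np.round(proj(tw(b,q),K,W)).astype(int)],True,(0,255,0),1)
save(o,'w9.png')
```

```text
t 18.0 pos [0.6163 0.1278 0.1501] yaw 171.12 grip 0.0184 F [-0.5 -0.1 -1.5]
 turn [-0.01 -0.01 -0.23] shift before turn [  8.   45.9 117.1] after [  7.8  45.9 117.1]
```

View pics/w9.png

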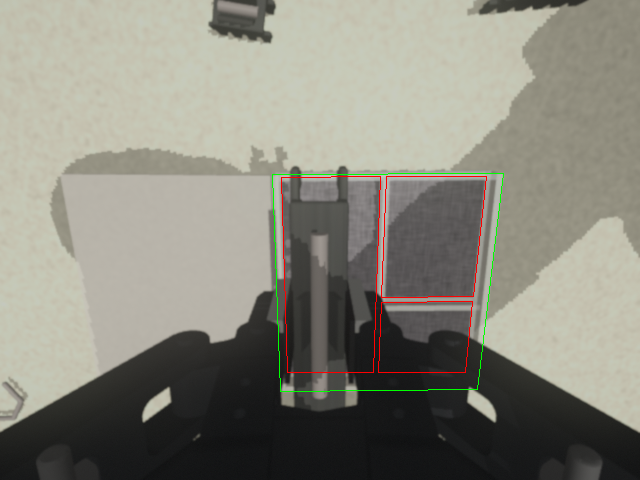

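Request:
carry_out --pt "0 0 0 4 20 0 1" --pt "0 0 0 4 26 0 1" --pt "0 0 0 0 0 20 1" --pt "0 0 0 0 0 30 1" --pt "0 0 0 0 0 25 1" --pt "0 0 0 0 0 15 1" --pt "0 0 0 0 0 10 1" --pt "0 0 0 0 0 0 1" --pt "0 0 0 0 0 0 1" --pt "0 0 0 0 0 0 1"

```text
time: 19.05
eef_pos: [0.6164, 0.176, 0.0513]
tool_rot: [0.076, 0.997, 0.0, 0.001]
force: [-0.7, 0.9, -0.4]
grip_width: 0.019
```

Run:
```python
from h import *
go(.6155,.1744,.0313,171.35)
f,K,W=cam('wrist'); save(f,'w10.png')
```

```text
t 19.05 pos [0.6164 0.176  0.0513] yaw 171.26 grip 0.019 F [-0.7  0.9 -0.4]
 turn [ 0.06  0.09 -0.09] shift before turn [ 0.6 -1.7 20. ] after [ 0.6 -1.7 20. ]
```

View pics/w10.png

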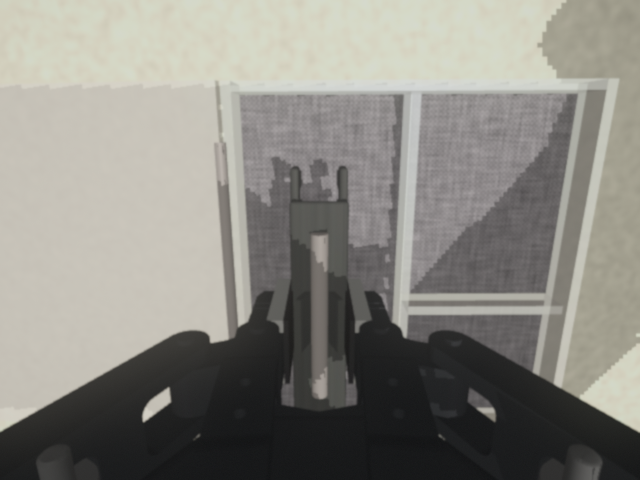

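Request:
carry_out --pt "0 0 0 0 0 8 1" --pt "0 0 0 0 0 6 1" --pt "0 0 0 0 0 4 1" --pt "0 0 0 0 0 1 1" --pt "0 0 0 0 0 0 1" --pt "0 0 0 0 0 0 1"

```text
time: 19.7
eef_pos: [0.6154, 0.1754, 0.0313]
tool_rot: [0.076, 0.997, -0.0, -0.0]
force: [-2.0, -1.5, 5.2]
grip_width: 0.0186
```

Request:
carry_out --pt "0 0 0 0 0 0 0.5" --pt "0 0 0 0 0 0 0.3" --pt "0 0 0 0 0 0 0.3" --pt "0 0 0 0 0 0 0.3" --pt "0 0 0 0 0 -10 0.3" --pt "0 0 0 0 0 -20 0.3" --pt "0 0 0 0 0 -30 0.3" --pt "0 0 0 0 0 -40 0.3" --pt "0 0 0 0 0 -40 0.1" --pt "0 0 0 0 -25 0 0.1" --pt "0 0 0 0 -25 0 0.1" --pt "0 0 0 0 0 0 0.1"

```text
time: 20.9
eef_pos: [0.6075, 0.1241, 0.1725]
tool_rot: [0.077, 0.997, 0.0, 0.0]
force: [-0.4, -0.4, 0.3]
grip_width: 0.038
```

Run:
```python
from h import *
f,K,W=cam('wrist'); save(f,'w11.png');pickle.dump((f['color'],K,W),open('w11.pkl','wb'))
go(.464+.05,-.001,.18,90)
```

```text
t 20.95 pos [0.6079 0.1251 0.1723] yaw 171.17 grip 0.0386 F [0.9 0.6 0.1]
 turn [7.000e-02 2.000e-02 8.117e+01] shift before turn [  73.4 -139.    -7.9] after [-126.1  -93.9   -7.7]
```

View pics/w11.png

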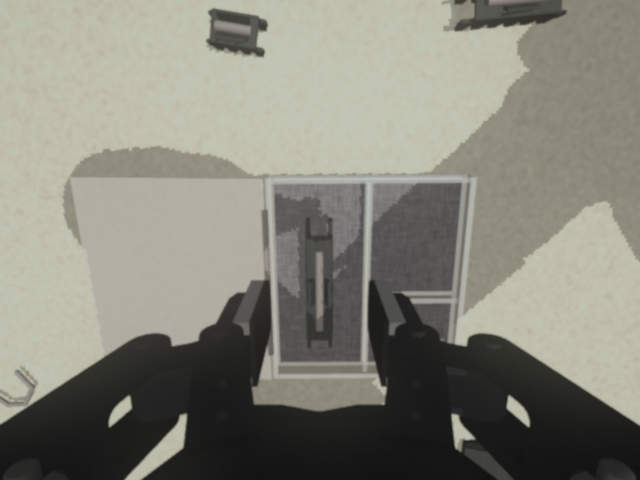

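Request:
carry_out --pt "0 0 0 15 -28 -2 0" --pt "0 0 0 22 -42 -2 0" --pt "0 0 0 22 -42 -2 0" --pt "0 0 0 14 -27 -2 0" --pt "0 0 8.2 0 0 0 0" --pt "0 0 8.2 0 0 0 0" --pt "0 0 8.2 0 0 0 0" --pt "0 0 8.2 0 0 0 0" --pt "0 0 8.2 0 0 0 0" --pt "0 0 8.2 0 0 0 0" --pt "0 0 8.2 0 0 0 0" --pt "0 0 8.2 0 0 0 0"

```text
time: 22.15
eef_pos: [0.5151, 0.0005, 0.1794]
tool_rot: [0.606, 0.795, 0.0, 0.0]
force: [0.3, 0.0, 0.2]
grip_width: 0.0431
```

Request:
carry_out --pt "0 0 8.2 0 0 0 0" --pt "0 0 7.4 0 0 0 0" --pt "0 0 0 0 0 0 0" --pt "0 0 0 0 0 0 0" --pt "0 0 0 0 0 0 0"

```text
time: 22.65
eef_pos: [0.5149, 0.0001, 0.1792]
tool_rot: [0.706, 0.709, 0.0, 0.0]
force: [0.1, -0.1, 0.0]
grip_width: 0.0424
```

Run:
```python
from h import *
im,K,W=pickle.load(open('w11.pkl','rb'))
P=np.r_[unproj([[430,296]],.019,K,W),unproj([[370,178]],.022,K,W)]
b=np.load('box.npy');c,s=np.cos(b[2]),np.sin(b[2])
print('box frame',((P[:,:2]-b[:2])@np.array([[c,-s],[s,c]])).round(4))
f,K,W=look('claw_mid',.028,'w12.png')
go(.464,-.001,.026,90)
```

```text
box frame [[-0.05    0.0113]
 [ 0.0005 -0.082 ]]
claw_mid [ 0.4643  0.0019 -0.0009] 0.61
claw_mid [0.6154 0.1773 0.0034] 0.2
0.58 2363 rect@z 0.028 ((461.66925048828125, 0.8690652847290039), (20.016393661499023, 65.46051025390625), 86.07096862792969) px [304  97] [337 193]
  axis yaw -3.63
t 22.8 pos [ 0.5148 -0.      0.1791] yaw 90.13 grip 0.0425 F [0.3 0.2 0.2]
 turn [0.   0.   0.13] shift before turn [ -0.8 -50.8 153.1] after [ -1.  -50.8 153.1]
```

View pics/w12.png

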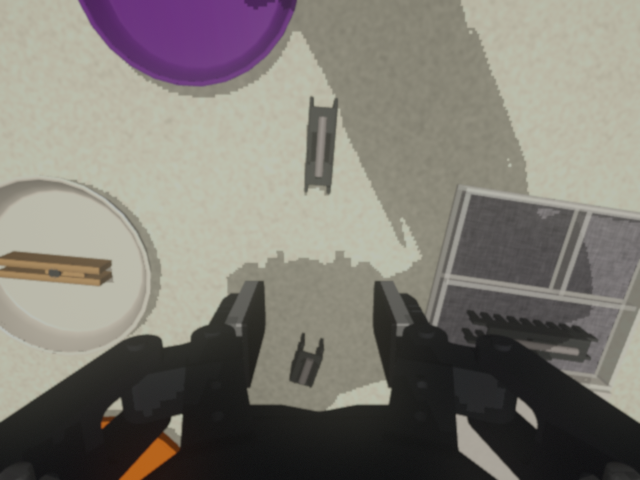

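Run:
```python
from h import *
go(.463,.001,.026,86.2)
```

```text
t 22.8 pos [ 0.5148 -0.      0.1791] yaw 90.13 grip 0.0425 F [0.3 0.2 0.2]
 turn [0.   0.   3.93] shift before turn [  1.2 -51.8 153.1] after [ -2.4 -51.8 153.1]
```

Request:
carry_out --pt "0 0 3.9 0 0 0 0" --pt "0 0 0 -2.4 -27 0 0" --pt "0 0 0 0 -25 20 0" --pt "0 0 0 0 0 40 0" --pt "0 0 0 0 0 30 0" --pt "0 0 0 0 0 0 0" --pt "0 0 0 0 0 0 0" --pt "0 0 0 0 0 0 0" --pt "0 0 0 0 0 0 0"

```text
time: 23.7
eef_pos: [0.4638, 0.0014, 0.0906]
tool_rot: [0.73, 0.683, 0.001, 0.001]
force: [-0.6, 0.0, -0.2]
grip_width: 0.0429
```

Run:
```python
from h import *
f,K,W=look('claw_mid',.028,'w13.png')
go(.463,.001,.026,86.2)
```

```text
claw_mid [4.601e-01 5.200e-03 1.000e-04] 0.68
0.79 4067 rect@z 0.028 ((458.9394226074219, 0.9161214828491211), (19.888301849365234, 65.32475280761719), 85.58226776123047) px [298 187] [337 308]
  axis yaw -6.63
0.38 5140 rect@z 0.028 ((514.00439453125, -156.1676483154297), (47.9889030456543, 53.12920379638672), 73.77214813232422) px [  0 312] [ 88 396]
  axis yaw 1.3
t 23.85 pos [0.4633 0.0012 0.09  ] yaw 86.16 grip 0.0425 F [-0.8  0.1 -0.4]
 turn [ 0.09 -0.04 -0.04] shift before turn [-0.2 -0.3 64. ] after [-0.2 -0.2 64. ]
```

View pics/w13.png

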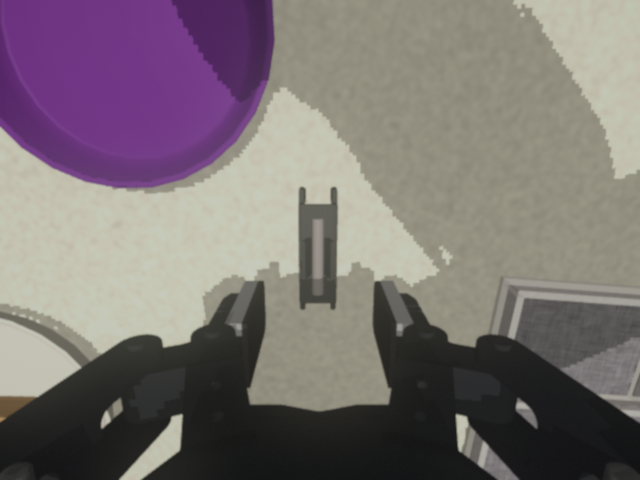

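Request:
carry_out --pt "0 0 0 0 -2 20 0" --pt "0 0 0 0 0 20 0.1" --pt "0 0 0 0 0 15 0.1" --pt "0 0 0 0 0 9 0.1" --pt "0 0 0 0 0 0 0.1" --pt "0 0 0 0 0 0 0.1" --pt "0 0 0 0 0 0 0.3" --pt "0 0 0 0 0 0 1" --pt "0 0 0 0 0 0 1" --pt "0 0 0 0 0 0 1" --pt "0 0 0 0 0 0 1"

```text
time: 24.95
eef_pos: [0.4614, 0.0014, 0.026]
tool_rot: [0.73, 0.683, 0.001, 0.0]
force: [-0.8, 0.1, 4.6]
grip_width: 0.0183
```

Run:
```python
from h import *
f,K,W=cam('wrist'); save(f,'w14.png')
go(.463,.001,.026,86.2)
b=np.load('box.npy');c,s=np.cos(b[2]),np.sin(b[2])
for q in((-.037,-.033),(-.037,.048)): print(b[0]+c*q[0]-s*q[1],b[1]+s*q[0]+c*q[1])
```

```text
t 25.0 pos [0.4614 0.0014 0.0261] yaw 86.17 grip 0.0183 F [-0.3  0.4  5.9]
 turn [ 0.1  -0.04 -0.03] shift before turn [-0.3  1.6  0.1] after [-0.3  1.6  0.1]
0.5373298767917557 0.15294225245965776
0.5495123893788569 0.2330208787407393
```

View pics/w14.png

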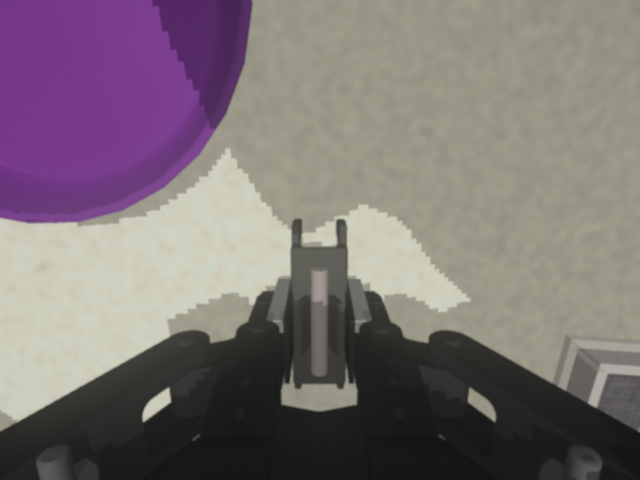

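Request:
carry_out --pt "0 0 0 0 0 -5 1" --pt "0 0 0 0 0 -15 1" --pt "0 0 0 0 0 -35 1" --pt "0 0 0 0 0 -40 1" --pt "0 0 0 0 0 -25 1" --pt "0 0 -8.5 0 0 0 1" --pt "0 0 -8.5 0 0 0 1" --pt "0 0 -8.5 0 0 0 1" --pt "0 0 -8.5 0 0 0 1" --pt "0 0 -8.5 0 0 0 1" --pt "0 0 -8.5 0 0 0 1" --pt "0 0 -8.5 0 0 0 1"

```text
time: 26.2
eef_pos: [0.4606, 0.0011, 0.1457]
tool_rot: [0.292, 0.956, 0.0, 0.0]
force: [-0.1, 0.2, -0.5]
grip_width: 0.0186
```

Request:
carry_out --pt "0 0 -8.5 0 0 0 1" --pt "0 0 -8.5 0 0 0 1" --pt "0 0 -8.5 0 0 0 1" --pt "0 0 -0.2 0 0 0 1" --pt "0 0 0 0 0 0 1" --pt "0 0 0 0 0 0 1"

```text
time: 26.8
eef_pos: [0.4607, 0.0011, 0.1453]
tool_rot: [0.077, 0.997, 0.0, 0.0]
force: [0.8, -0.7, -1.3]
grip_width: 0.0183
```

Run:
```python
from h import *
go(.5373,.1529,.145,171.35)
```

```text
t 26.8 pos [0.4607 0.0011 0.1453] yaw 171.16 grip 0.0183 F [ 0.8 -0.7 -1.3]
 turn [ 0.01  0.01 -0.19] shift before turn [-52.4 161.7   0.4] after [-52.9 161.6   0.3]
```

Request:
carry_out --pt "0 0 0 -8 25 0 1" --pt "0 0 0 -13 40 0 1" --pt "0 0 0 -13 40 0 1" --pt "0 0 0 -12 36 0 1" --pt "0 0 0 -6.5 20.5 0 1" --pt "0 0 0 0 0 20 1" --pt "0 0 0 0 0 30 1" --pt "0 0 0 0 0 25 1" --pt "0 0 0 0 0 5 1" --pt "0 0 0 0 0 0 1" --pt "0 0 0 0 0 0 1" --pt "0 0 0 0 0 0 1"

```text
time: 28.0
eef_pos: [0.5378, 0.1533, 0.0665]
tool_rot: [0.076, 0.997, 0.001, 0.001]
force: [0.2, 0.1, -0.0]
grip_width: 0.0184
```

Run:
```python
from h import *
f,K,W=cam('wrist'); save(f,'w15.png')
go(.5373,.1529,.0311,171.35)
```

```text
t 28.05 pos [0.5377 0.1533 0.0665] yaw 171.34 grip 0.0187 F [-0.1 -0.4  0.5]
 turn [ 0.09  0.1  -0.01] shift before turn [ 0.4 -0.5 35.4] after [ 0.3 -0.5 35.4]
```

View pics/w15.png

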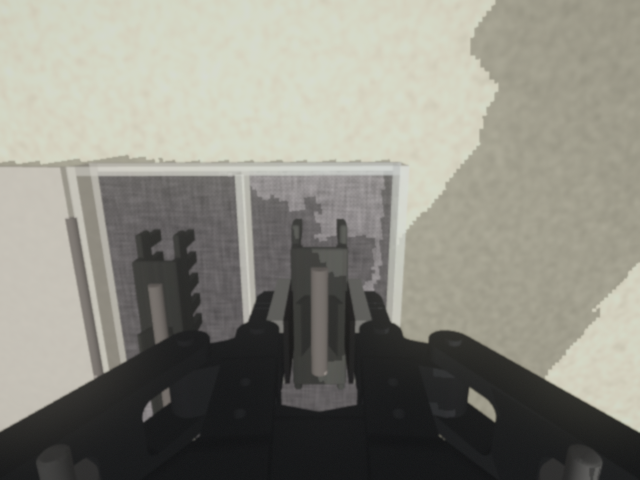

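Request:
carry_out --pt "0 0 0 0 0 12 1" --pt "0 0 0 0 0 12 1" --pt "0 0 0 0 0 6 1" --pt "0 0 0 0 0 4 1" --pt "0 0 0 0 0 1 1" --pt "0 0 0 0 0 0 1" --pt "0 0 0 0 0 0 1"

```text
time: 28.75
eef_pos: [0.5362, 0.1524, 0.031]
tool_rot: [0.075, 0.997, -0.001, -0.001]
force: [-8.0, -2.4, 17.9]
grip_width: 0.0185
```

Request:
carry_out --pt "0 0 0 0 0 -0.5 1" --pt "0 0 0 0 0 0 1"

```text
time: 28.95
eef_pos: [0.5363, 0.1524, 0.0311]
tool_rot: [0.075, 0.997, -0.001, -0.001]
force: [-5.2, -1.6, 11.2]
grip_width: 0.0186
```

Run:
```python
from h import *
f,K,W=cam('wrist'); save(f,'w16.png')
go(.5373,.1529,.0311,171.35)
```

```text
t 29.0 pos [0.5362 0.1524 0.031 ] yaw 171.36 grip 0.0185 F [-5.8 -0.7 12.6]
 turn [-0.07 -0.06  0.01] shift before turn [-1.   0.7 -0.1] after [-1.   0.7 -0.1]
```

View pics/w16.png

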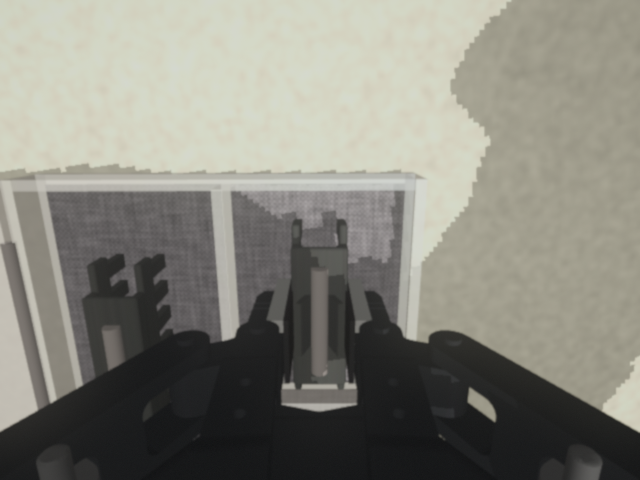

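Request:
carry_out --pt "0 0 0 0 0 0 0.5" --pt "0 0 0 0 0 0 0.3" --pt "0 0 0 0 0 0 0.3" --pt "0 0 0 0 0 0 0.3" --pt "0 0 0 0 0 -10 0.3" --pt "0 0 0 0 0 -20 0.3" --pt "0 0 0 0 0 -30 0.3" --pt "0 0 0 0 0 -40 0.3" --pt "0 0 0 0 0 -40 0.1" --pt "0 0 0 0 -25 0 0.1" --pt "0 0 0 0 -25 0 0.1" --pt "0 0 0 0 0 0 0.1"

```text
time: 30.2
eef_pos: [0.5286, 0.1015, 0.1718]
tool_rot: [0.076, 0.997, 0.0, 0.0]
force: [0.3, 0.2, 0.4]
grip_width: 0.0386
```

Run:
```python
from h import *
f,K,W=cam('wrist'); save(f,'w17.png');pickle.dump((f['color'],K,W),open('w17.pkl','wb'))
go(.643+.05,-.012,.18,90)
```

```text
t 30.25 pos [0.5292 0.1025 0.1717] yaw 171.27 grip 0.0388 F [0.2 0.8 0.2]
 turn [7.000e-02 1.000e-02 8.127e+01] shift before turn [-179.3  -88.3   -8.2] after [-114.5  163.8   -8.3]
```

View pics/w17.png

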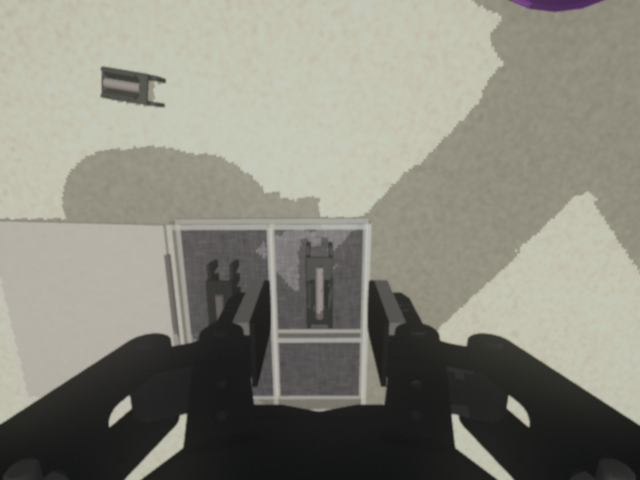

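Request:
carry_out --pt "0 0 0 -20 -10 -2 0" --pt "0 0 0 -40 -20 -2 0" --pt "0 0 0 -40 -20 -2 0" --pt "0 0 0 -40 -20 -2 0" --pt "0 0 0 -39 -18 0 0" --pt "0 0 8.2 0 0 0 0" --pt "0 0 8.2 0 0 0 0" --pt "0 0 8.2 0 0 0 0" --pt "0 0 8.2 0 0 0 0" --pt "0 0 8.2 0 0 0 0" --pt "0 0 8.2 0 0 0 0" --pt "0 0 8.2 0 0 0 0"

```text
time: 31.45
eef_pos: [0.6934, -0.0098, 0.1787]
tool_rot: [0.547, 0.837, -0.0, -0.0]
force: [-0.9, 0.9, -0.6]
grip_width: 0.0425
```

Request:
carry_out --pt "0 0 8.2 0 0 0 0" --pt "0 0 8.2 0 0 0 0" --pt "0 0 7.4 0 0 0 0" --pt "0 0 0 0 0 0 0" --pt "0 0 0 0 0 0 0" --pt "0 0 0 0 0 0 0"

```text
time: 32.05
eef_pos: [0.6932, -0.0102, 0.1786]
tool_rot: [0.705, 0.709, -0.0, 0.0]
force: [-0.5, -0.5, -0.0]
grip_width: 0.0429
```

Run:
```python
from h import *
f,K,W=look('claw_small',.028,'w18.png')
go(.643,-.012,.026,90)
```

```text
claw_small [ 0.6389 -0.0121  0.0033] 0.79
0.56 1313 rect@z 0.028 ((642.1898803710938, -10.206911087036133), (19.647960662841797, 37.06000900268555), 72.1244125366211) px [299 120] [340 177]
  axis yaw -20.06
t 32.2 pos [ 0.6931 -0.0104  0.1786] yaw 90.24 grip 0.0425 F [ 0.7  0.1 -0.1]
 turn [-0.    0.    0.24] shift before turn [ -1.4 -50.2 152.6] after [ -1.6 -50.1 152.6]
```

View pics/w18.png

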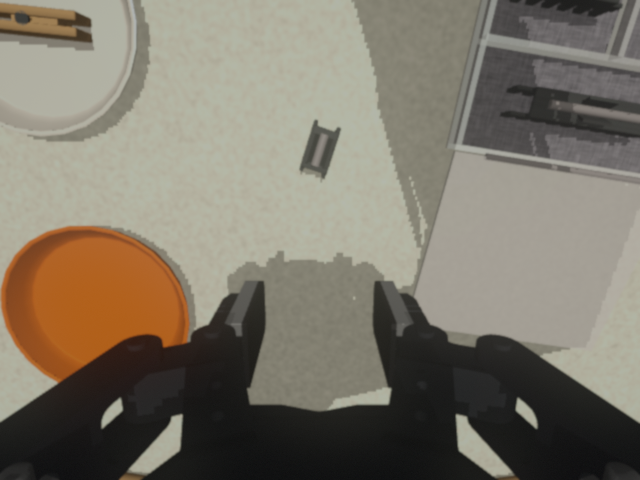

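Run:
```python
from h import *
go(.641,-.0105,.026,72.1)
```

```text
t 32.2 pos [ 0.6931 -0.0104  0.1786] yaw 90.24 grip 0.0425 F [ 0.7  0.1 -0.1]
 turn [-0.    0.   18.14] shift before turn [ 1.000e-01 -5.210e+01  1.526e+02] after [-16.2 -49.6 152.6]
```

Request:
carry_out --pt "0 0 8 0 0 0 0" --pt "0 0 8 0 0 0 0" --pt "0 0 2 0 0 0 0" --pt "0 0 0 -8 -25 0 0" --pt "0 0 0 -8 -24.5 20 0" --pt "0 0 0 0 0 40 0" --pt "0 0 0 0 0 30 0" --pt "0 0 0 0 0 0 0" --pt "0 0 0 0 0 0 0" --pt "0 0 0 0 0 0 0" --pt "0 0 0 0 0 0 0"

```text
time: 33.3
eef_pos: [0.6423, -0.0103, 0.0905]
tool_rot: [0.808, 0.589, 0.001, 0.001]
force: [-0.2, 0.2, 0.6]
grip_width: 0.0429
```

Run:
```python
from h import *
f,K,W=look('claw_small',.028,'w19.png')
go(.641,-.0105,.026,72.1)
```

```text
claw_small [ 6.412e-01 -1.420e-02  3.000e-04] 0.64
0.71 2385 rect@z 0.028 ((638.7406616210938, -9.310720443725586), (20.486330032348633, 38.72744369506836), 72.85370635986328) px [298 216] [338 287]
  axis yaw -14.12
t 33.45 pos [ 0.6417 -0.0104  0.0897] yaw 72.15 grip 0.0429 F [0.2 0.8 0. ]
 turn [ 0.08 -0.05  0.05] shift before turn [-0.3 -0.7 63.7] after [-0.3 -0.6 63.7]
```

View pics/w19.png

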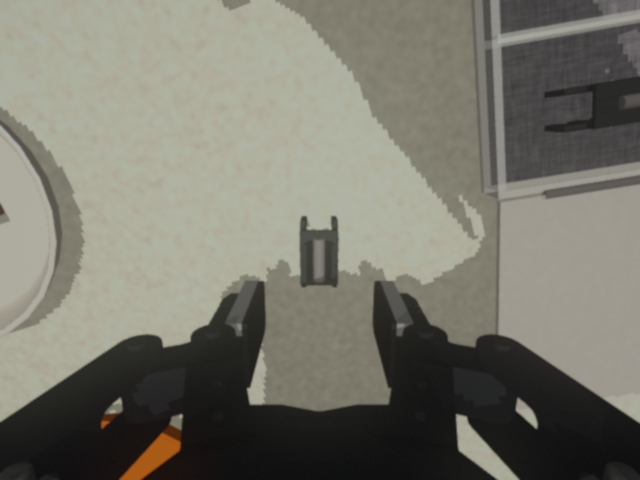

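Request:
carry_out --pt "0 0 0 0 -2.5 20 0" --pt "0 0 0 0 0 20 0.1" --pt "0 0 0 0 0 15 0.1" --pt "0 0 0 0 0 9 0.1" --pt "0 0 0 0 0 0 0.1" --pt "0 0 0 0 0 0 0.1" --pt "0 0 0 0 0 0 0.3" --pt "0 0 0 0 0 0 1" --pt "0 0 0 0 0 0 1" --pt "0 0 0 0 0 0 1" --pt "0 0 0 0 0 0 1"

```text
time: 34.55
eef_pos: [0.6394, -0.0096, 0.0257]
tool_rot: [0.808, 0.589, 0.001, 0.0]
force: [-0.8, 0.8, 5.8]
grip_width: 0.0187
```

Run:
```python
from h import *
f,K,W=cam('wrist'); save(f,'w20.png')
go(.641,-.0105,.026,72.1)
```

```text
t 34.6 pos [ 0.6395 -0.0096  0.0257] yaw 72.17 grip 0.0186 F [-1.4  1.2  5.2]
 turn [ 0.1  -0.05  0.07] shift before turn [-0.4  1.7 -0.3] after [-0.4  1.7 -0.3]
```

View pics/w20.png

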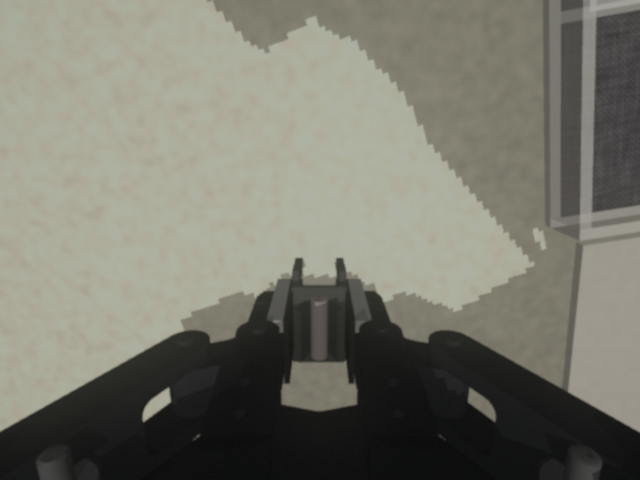

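Request:
carry_out --pt "0 0 0 0 0 -5 1" --pt "0 0 0 0 0 -15 1" --pt "0 0 0 0 0 -35 1" --pt "0 0 0 0 0 -40 1" --pt "0 0 0 0 0 -25 1" --pt "0 0 -8.5 0 0 0 1" --pt "0 0 -8.5 0 0 0 1" --pt "0 0 -8.5 0 0 0 1" --pt "0 0 -8.5 0 0 0 1" --pt "0 0 -8.5 0 0 0 1" --pt "0 0 -8.5 0 0 0 1" --pt "0 0 -8.5 0 0 0 1"

```text
time: 35.8
eef_pos: [0.6387, -0.0098, 0.1457]
tool_rot: [0.407, 0.914, 0.0, 0.0]
force: [0.2, -0.2, -0.4]
grip_width: 0.0185
```

Request:
carry_out --pt "0 0 -8.5 0 0 0 1" --pt "0 0 -8.5 0 0 0 1" --pt "0 0 -8.5 0 0 0 1" --pt "0 0 -8.5 0 0 0 1" --pt "0 0 -5.7 0 0 0 1" --pt "0 0 0 0 0 0 1" --pt "0 0 0 0 0 0 1"

```text
time: 36.5
eef_pos: [0.6388, -0.0097, 0.1454]
tool_rot: [0.077, 0.997, 0.0, 0.0]
force: [1.0, 0.0, 0.1]
grip_width: 0.0187
```

Run:
```python
from h import *
im,K,W=pickle.load(open('w17.pkl','rb'))
# small compartment check: cross divider top band ~332-342 at x 320, rear wall
b=np.load('box.npy');c,s=np.cos(b[2]),np.sin(b[2])
for uv,z in(((320,341),.019),((320,332),.019),((320,398),.005),((272,370),.019),((320,224),.022)):
    P=unproj([uv],z,K,W)[0,:2];print(uv,((P-b[:2])@np.array([[c,-s],[s,c]])).round(4))
save(cv2.resize(im[205:415,160:390,::-1],None,fx=2.6,fy=2.6),'w17c.png')
go(.5495,.233,.145,171.35)
```

```text
(320, 341) [-0.038   0.0161]
(320, 332) [-0.038   0.0079]
(320, 398) [-0.0379  0.0816]
(272, 370) [0.002  0.0431]
(320, 224) [-0.0382 -0.0826]
t 36.5 pos [ 0.6388 -0.0097  0.1454] yaw 171.18 grip 0.0187 F [1.  0.  0.1]
 turn [ 0.02  0.04 -0.17] shift before turn [125.4 226.1   0.3] after [124.8 226.5   0.4]
```

View pics/w17c.png

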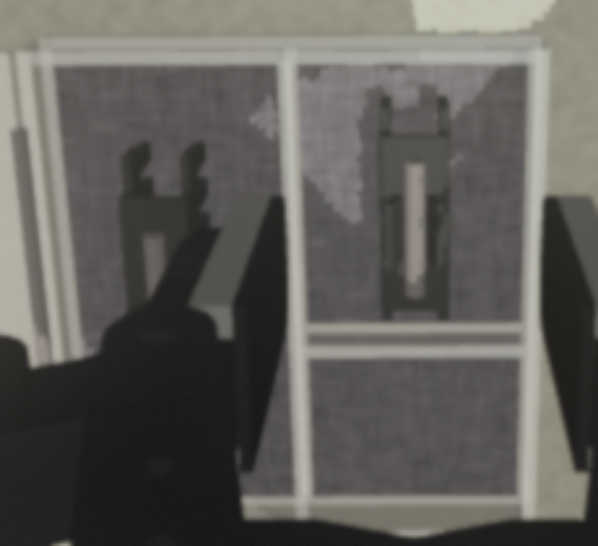

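Request:
carry_out --pt "0 0 0 11 20 0 1" --pt "0 0 0 22 40 0 1" --pt "0 0 0 22 40 0 1" --pt "0 0 0 22 40 0 1" --pt "0 0 0 22 40 0 1" --pt "0 0 0 18 32 0 1" --pt "0 0 0 8 14 0 1" --pt "0 0 0 0 0 20 1" --pt "0 0 0 0 0 30 1" --pt "0 0 0 0 0 20 1" --pt "0 0 0 0 0 10 1" --pt "0 0 0 0 0 0 1"

```text
time: 37.7
eef_pos: [0.5487, 0.2317, 0.0635]
tool_rot: [0.076, 0.997, -0.001, -0.001]
force: [0.3, -0.6, 0.0]
grip_width: 0.0185
```

Request:
carry_out --pt "0 0 0 0 0 0 1" --pt "0 0 0 0 0 0 1" --pt "0 0 0 0 0 0 1"

```text
time: 38.0
eef_pos: [0.5497, 0.2328, 0.0657]
tool_rot: [0.076, 0.997, 0.001, 0.001]
force: [0.0, 0.2, -0.2]
grip_width: 0.0185
```

Run:
```python
from h import *
f,K,W=cam('wrist'); save(f,'w21.png')
go(.5495,.233,.0308,171.35)
```

```text
t 38.05 pos [0.5496 0.2328 0.0656] yaw 171.34 grip 0.0187 F [-0.2 -0.3 -0.6]
 turn [ 0.07  0.07 -0.01] shift before turn [ 0.2  0.2 34.8] after [ 0.1  0.2 34.8]
```

View pics/w21.png

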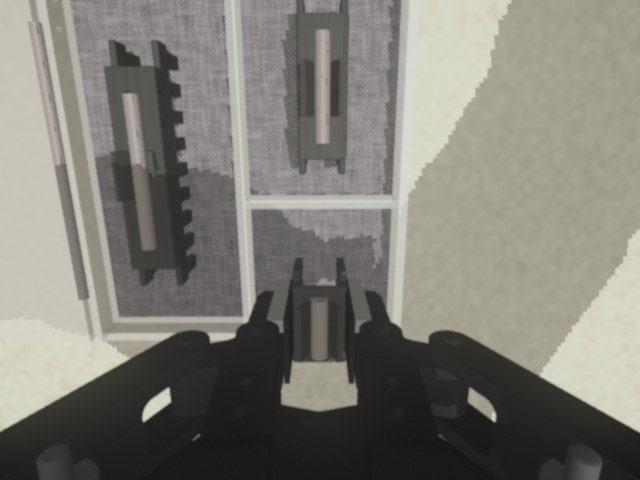

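Request:
carry_out --pt "0 0 0 0 0 12 1" --pt "0 0 0 0 0 12 1" --pt "0 0 0 0 0 6 1" --pt "0 0 0 0 0 3.5 1" --pt "0 0 0 0 0 0.5 1" --pt "0 0 0 0 0 0 1" --pt "0 0 0 0 0 0 1"

```text
time: 38.75
eef_pos: [0.5487, 0.232, 0.0307]
tool_rot: [0.075, 0.997, -0.001, -0.0]
force: [-1.9, -2.0, 6.7]
grip_width: 0.0186
```

Run:
```python
from h import *
f,K,W=cam('wrist'); save(f,'w22.png')
go(.5495,.233,.0308,171.35)
```

```text
t 38.8 pos [0.5487 0.232  0.0307] yaw 171.36 grip 0.0183 F [-3.2 -1.7  5.2]
 turn [-0.07 -0.04  0.01] shift before turn [-0.6  1.1 -0.1] after [-0.6  1.1 -0.1]
```

View pics/w22.png

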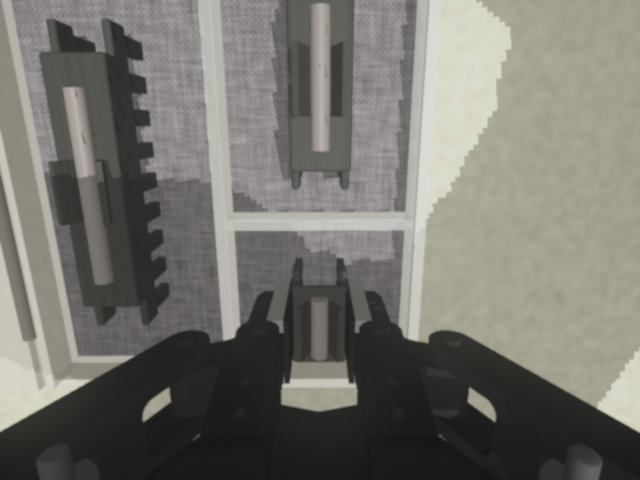

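Request:
carry_out --pt "0 0 0 0 0 0 0.5" --pt "0 0 0 0 0 0 0.3" --pt "0 0 0 0 0 0 0.3" --pt "0 0 0 0 0 0 0.3" --pt "0 0 0 0 0 -10 0.3" --pt "0 0 0 0 0 -20 0.3" --pt "0 0 0 0 0 -30 0.3" --pt "0 0 0 0 0 -40 0.3" --pt "0 0 0 0 0 -40 0.3" --pt "0 0 0 0 -15 -40 0.1" --pt "0 0 0 0 0 0 0.1" --pt "0 0 0 0 0 0 0.1"

```text
time: 40.0
eef_pos: [0.5472, 0.2177, 0.2127]
tool_rot: [0.076, 0.997, 0.001, 0.001]
force: [0.5, -0.3, -0.6]
grip_width: 0.0384
```

Run:
```python
from h import *
f,K,W=cam('wrist'); save(f,'w23.png')
f,K,W=cam('scene'); save(f,'s23.png')
print(ctrl.state()['time'])
for l in "bulldog case shoehorn claw_long claw_mid claw_small peg".split():
    for d in finder.landmark_of(f,l)[:2]: print(l,np.round(d['at'],3),round(d['confidence'],2))
```

```text
40.1
bulldog [0.493 0.392 0.   ] 0.69
case [0.66  0.423 0.003] 0.75
shoehorn [ 0.654 -0.439 -0.004] 0.68
claw_long [0.618 0.174 0.006] 0.62
claw_mid [0.537 0.152 0.006] 0.57
claw_mid [0.549 0.233 0.005] 0.4
claw_small [0.55  0.23  0.005] 0.79
claw_small [0.584 0.181 0.001] 0.25
peg [ 0.558 -0.208  0.008] 0.86
```

View pics/w23.png

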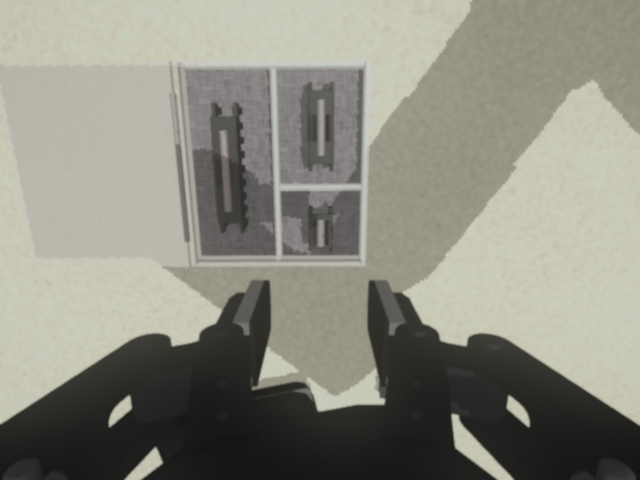

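View pics/s23.png

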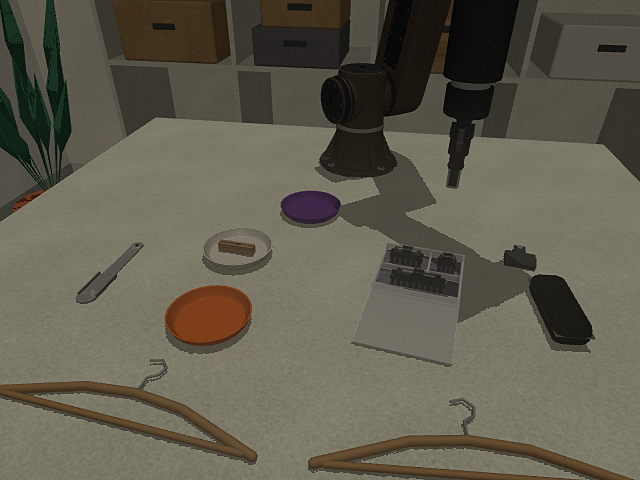

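All three claws stand in their compartments (wrist (228,170), (320,125) and (320,228)). The peg lies in the white dish at scene (237,247), and the other items have not moved. Handing in.

Run:
```python
from h import *
print(ticket.sign_off())
```

```text
the job is handed in; nothing more can be done
None
```

The job is done and handed in at about 40 s of the 99 s allowed. I laid the peg flat in the white dish first. Then I stood the long claw in the compartment along the hinge, the middle-sized one in the larger front compartment, and the smallest in the smaller one.

**Last checks:** The final wrist and scene pictures show all three claws upright on the box floor with the gripper clear. The peg was at (0.558, -0.208), within about 4 mm of the dish centre. The bulldog clip, case and shoehorn were within about 3 mm of where they started, which is within the finder's error.

**Checks that disagreed:**
- **Finder:** It gave low-confidence second guesses, such as the small claw also reported as the middle-sized one; the pictures contradict these.
- **Box fit:** My first fit of the box was up to 3.7 px (about 3 mm) off at one badly picked point. Later overlays agreed with the fit.
- **Contact force:** Setting down the middle claw read 18 N upward and 8 N sideways for a moment. I backed off 0.5 mm before releasing, and it stayed under the 40 N limit.

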